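Relamp the braai floodlight

ROBOT

A 6-joint arm with a two-finger parallel gripper is mounted at the origin on the work surface. World frame = base frame: x ahead of the robot, y to its left, z up, the work surface at z = 0. Lengths are in mm, angles in rad, forces in N, time in s.
With the tool pointing down it reaches from about 350 to 775 mm from the base axis. Payload 7.3 kg.
Tool frame: the origin (TCP) lies midway between the tips of the shut fingers; the grasp point (between the pads) lies 19 mm behind it (bot.tcp_to_grasp is the distance from the TCP to the grasp point, in mm); z points along the fingers, y is the line along which they close (so a half turn about z gives the same grasp; the last joint's range is limited). The gripper opens to 92 mm and grips with 3 to 60 N. Pads are 19 mm wide; open, the fingers measure 130 mm over their backs; the gripper's body (75 mm by 190 mm) begins 47 mm behind the grasp point.
Start: joints at [-1.378, 0.342, 1.524, -0, 1.275, -0.146], TCP at [174.51, -495.168, 226.741] pointing down, gripper open.
Joint ranges: [-2.53, 2.53], [-0.77, 2.02], [0.04, 2.7], [-1, 4.14], [0.28, 2.66], [-3.11, 3.11]. Speed limits (rad/s): [2.57, 2.57, 3.14, 3.14, 3.14, 3.14].

INTERFACE

Orientations are given as [roll, pitch, yaw] about the fixed x, y, z axes, in that order (R = Rz(yaw) Ry(pitch) Rx(roll)).
In Python, from plant import bot, viewer gives the robot as it stands. The module is installed in compiled form; this text tells all that it offers.
- The arm moves only by the shell command python3 -m handwheel 'ROWS'. ROWS is text: rows parted by semicolons, each of 7 numbers parted by spaces: the shift along the tool's x, y, z scaled (see below), then the turn, a rotation vector about the tool's x, y, z scaled (see below), then the opening, from -1 (shut) to 1 (fully open), so that 0 is half open. In form: tx ty tz rx ry rz gripper; .... A call has 1 to 8 rows; each row is the pose to reach, as a shift and turn from the pose commanded when the call began, along the tool's axes at that moment, turning the shorter way round; what a row does not reach only later rows make up. The controller multiplies each number of a shift by 10 cm and each number of a turn by pi rad. A row lasts 1/12 s, in which the tool goes at most 41.7 mm and 7.16 degrees, less where a joint would pass 70% of its speed; a pose out of reach is approached as far as the arm can. A call with a number of a shift or a turn outside -1 to 1 is refused whole. A call with a gripper value outside its range is refused whole. The fingers move at their own pace and stop on an object; the grip force is fixed at half the most. Time passes only in rows, so rows that repeat a pose let the fingers close. It gives the time, the measured TCP pose, the force, the opening and the grip force at its end, in the units of the state.
- bot.get_obs(): the state, without advancing time (a new reading comes with each control period).
- viewer.capture(name): name is "scene" or "top"; returns a dict with "frame" (400x640x3 uint8, red, green, blue), "fov_y" (degrees; the focal length in pixels is half the picture's height over the tangent of half this angle, whatever the lens; pixels are square), "cx", "cy" (the principal point, pixels), "T" (4x4, takes a point from camera to world coordinates). Camera axes: x right, y down, z forward; pixel columns grow to the right and rows downward; lengths in mm; the calibration is good to about 2 mm. A picture is of the moment at which its call begins. There is no depth.
- bot.close_job(): hands the job in; it is judged then, once.
Trained networks look in a picture, given as the dict that the camera call returned (one of the last four; its "shot" number tells which), for a name from the list of things; names that differ only in an ending like _2 or _b are one class to them, and where a whole thing is asked for, a point or a joint stands for the part that bears it (a point fixed in the world has none). Each returns a list of dicts, best first, with "score" (0 to 1); they miss things now and then, are a little off and sometimes report something else, mostly with a low value. They report only what shows in the picture. A call takes as long as a camera call. They do not tell look-alikes from the thing itself.
- viewer.recognise(target, picture): "centre" ([column, row] in pixels, amid what is visible of it).
- viewer.cut_out(target, picture): "pixels" (400x640 bool, what is visible of it) and "centre" ([column, row] in pixels, amid what is visible of it).
The state is a dict: "time": time; "joint_positions": joint angles; "dq": joint speeds; "tau": joint torques, N m; "tool_pos": TCP position; "tcp_rot": TCP orientation; "contact_force": force on the tool from outside, world axes, zero at the start; "moment": the same for the moment, N m; "grip_width": finger opening in mm; "finger_force": force on a finger pad.
Only numpy, scipy, OpenCV 4.12 (cv2) and the standard library are available. Lean on these libraries where they do the work, as an engineer would, in place of code of your own. Each camera call takes 0.05 s, during which the arm holds its last target. There are 200 camera calls.

TASK

The lamp in the floodlight has failed: lift it out from between its two spring contacts and lay it in the steel drip tray. Take the long spare lamp, the one of the same length as the failed one, press it straight down between the spring contacts until both ends snap fully home, then swing the glass frame shut flat on the housing. Leave the short lamp and all the other things on the worktop where they are.

Things in the scene. Friction and masses are not known exactly. Their poses are not given: they have to be found in the camera images.
- seat (a point): Centre of the lamp's place in the floodlight: where the middle of a fully home lamp lies, 100 mm above the worktop. z up, y along the lamp's axis, +x towards the edge on which the glass frame is hinged; up to 0.35 rad askew. A lamp pressed down meets the spring contacts 14 mm above home, needs 8 to 15 N in all to pass them and is then held; pulling it straight up takes 10 to 20 N.
- floodlight: Grey cast housing, face up on a stirrup bolted to the worktop; axes as the seat's, origin on the worktop 100 mm below the seat. 150 mm (x) by 184 mm (y; 225 over the clamp knobs), open top, 6 mm walls, rim 130 mm and inside floor 54 mm above the worktop; free inside but for the lamp's holders: 138 mm wide (x) at the rim, 90 at the floor.
- slot_left (a point): Middle of the slot in the white ceramic holder at the seat's +y end, on the lamp's axis, 49.5 mm from the seat; the other holder stands the same way at -y. Holder 6 mm thick; slot open upwards for the lamp's round neck, 16 mm wide, flared to 30 mm at the mouth 13 mm above the axis, its floor 7 mm below the axis.
- frame_hinge (a point): Middle of the hinge line of the floodlight's glass frame, on the housing's +x edge, 79.5 mm in x and 34 mm in z from the seat point; axes as for the seat; the hinge line runs along y.
- glass_frame (a joint): Opening angle of the glass frame, rad: 0 shut flat on the rim, grows as it opens; starts at 1.65 to 1.9 (upright, leaning a little away from the lamp). Glass pane in a grey metal border 8 mm thick and 14 mm wide, 188 mm (y) by 156 mm; a steel lug 34 mm wide juts 12 mm from the middle of its free edge. Stiff hinge: it stays where left and takes 1 to 4 N at the free edge to move.
- frame_edge (a point): Middle of the free border bar of the glass frame, 149 mm from the hinge line, half-way through the frame's thickness. Its x points from here to the hinge, y along the hinge line, z out of the frame's outer face (up when shut).
- clip_left (a joint): Angle of the spring contact at the seat's +y end, rad: 0 at rest and with a lamp fully home, grows as it is pushed outwards, about 0.14 as a lamp's end passes. A steel strip 14 mm wide, 42 mm tall, just outside the ceramic holder, with a nose turned inwards 7 mm above the lamp's axis (noses 110 mm apart) and a flared lip above that guides an end up to 5 mm out of place.
- clip_right (a joint): The same for the spring contact at the seat's -y end.
- old_lamp_mid (a point): Middle of the failed lamp, which starts fully home in the floodlight. A double-ended LED lamp 118 mm long along its own y: finned aluminium body with white diffuser, 80 mm long and 28 by 28 mm across (its x and z), and at each end a white ceramic neck 14 mm across, 13 mm long, that tapers over the last 6 mm to a 4 mm tip. 120 g. Its ends are alike.
- old_lamp: The failed lamp, same thing as above; origin in the middle of its underside, 14 mm below its middle.
- long_lamp_mid (a point): Middle of the long spare lamp, alike in every way to the failed one (118 mm long along its y, body 80 x 28 x 28 mm). Starts lying flat on the worktop to one side of the floodlight, its middle 14 mm up; about 120 g.
- short_lamp: A spare lamp of a shorter type, 78 mm long, same cross-section, that does not fit; lies flat on the worktop on the other side. Leave it. Origin in the middle of its underside.
- drip_tray: Open steel tray, fixed, 220 mm along its y, 130 mm along its x, walls 30 mm high and 3 mm thick with a narrow rim; origin in the middle of its underside, its inside floor 3 mm above the worktop.
- mitt_trivet: Flat mitt-shaped trivet of hard red silicone, about 190 x 140 mm, 9 mm thick, on the worktop. Leave it. Origin under its palm.
- skewer_crock: White ceramic crock 100 mm across, with steel skewers standing up to 250 mm high in it. Leave it. Origin in the middle of its underside.
- timer: Round plastic kitchen timer 72 mm across, 48 mm high. Leave it. Origin in the middle of its underside.
- spatula: Stainless spatula 300 mm long with a dark wooden handle, lying along its own x. Leave it. Origin 4 mm or less below its shaft, near its middle.
- pepper_mill: Wooden pepper mill 58 mm across, 184 mm high. Leave it. Origin in the middle of its underside.
- spice_jar: Glass jar 50 mm across, 100 mm high. Leave it. Origin in the middle of its underside.
Mind the look-alikes: they are no part of the job. What is shaped like the part that bears long_lamp_mid but green or orange is not meant.

How it is judged:
By the outcome, as a careful person would: the job done as asked, in the order asked, and still so for the second after the job is handed in, with the robot touching nothing.
It also fails if it takes over 70 s, if anything falls off the work surface, if the arm or the gripper's body presses on something with over 40 N, if the wrist force passes 120 N, or if a joint passes its speed limit or range.

## Working session

There is one attempt and no reset: what is moved stays moved. The work goes in short steps, Python scripts to look and compute and a shell command to move; the robot and the scene stay as the last step left them, time stands still between calls to the robot, and variables do not carry over. Pictures are saved under pics/ and viewed, at most 13 in all, crops included, and the job is handed in when it is done.

```bash
mkdir -p pics; cat > h.py <<'E'
import numpy as np, cv2, json
from scipy.spatial.transform import Rotation as R
from plant import bot, viewer
def snap(n,f=None):
    p=viewer.capture(n)
    if f: cv2.imwrite(f'pics/{f}.png',p['frame'][:,:,::-1])
    return p
def K(p):
    f=200/np.tan(np.radians(p['fov_y'])/2); return f,p['cx'],p['cy']
def ray(p,uv,z):
    f,cx,cy=K(p);T=np.array(p['T']);d=T[:3,:3]@np.array([(uv[0]-cx)/f,(uv[1]-cy)/f,1]);o=T[:3,3]
    return o+d*(z-o[2])/d[2]
def proj(p,X):
    f,cx,cy=K(p);T=np.array(p['T']);c=(np.atleast_2d(X)-T[:3,3])@T[:3,:3]
    return np.c_[cx+f*c[:,0]/c[:,2],cy+f*c[:,1]/c[:,2]]
def pose():
    o=bot.get_obs();return np.array(o['tool_pos']),R.from_euler('xyz',o['tcp_rot'])
def rel(P,rot):
    """shift (units) and turn (units) from the present pose to P, rot"""
    p,r=pose();return np.round(r.inv().apply(np.array(P)-p)/100,3),np.round((r.inv()*rot).as_rotvec()/np.pi,4)
E
python3 - <<'E'
from h import *
for n in('scene','top'):
    p=snap(n,n+'0'); print(n,p['fov_y'],p['cx'],p['cy'],np.round(p['T'],3).tolist())
    for t in['floodlight','glass_frame','old_lamp','old_lamp_mid','long_lamp_mid','short_lamp','drip_tray','frame_edge','slot_left','seat','mitt_trivet','skewer_crock','timer','spatula','pepper_mill','spice_jar']:
        try: print(t,[(np.round(d['centre']).astype(int).tolist(),round(d['score'],2),np.round(ray(p,d['centre'],14)[:2]).tolist()) for d in viewer.recognise(t,p)])
        except Exception as e: print(t,e)
print(bot.get_obs())
E
```

```text
scene 48.67966696208001 323.7353128884621 195.886451110635 [[0.465, 0.759, -0.456, 1007.26], [0.885, -0.397, 0.241, -285.592], [0.002, -0.516, -0.857, 1066.866], [0.0, 0.0, 0.0, 1.0]]
floodlight [([333, 224], 0.71, [536.0, -7.0])]
glass_frame [([340, 231], 0.83, [563.0, -2.0]), ([329, 319], 0.22, [755.0, -136.0])]
old_lamp [([330, 215], 0.72, [509.0, -1.0]), ([269, 295], 0.68, [635.0, -239.0])]
old_lamp_mid [([326, 219], 0.69, [513.0, -16.0])]
long_lamp_mid [([421, 200], 0.93, [583.0, 244.0]), ([453, 252], 0.62, [752.0, 229.0]), ([380, 102], 0.59, [220.0, 334.0])]
short_lamp [([269, 295], 0.76, [634.0, -240.0])]
drip_tray [([408, 148], 0.59, [414.0, 310.0])]
frame_edge [([340, 228], 0.68, [557.0, 3.0])]
slot_left [([336, 223], 0.76, [537.0, -0.0]), ([328, 218], 0.6, [512.0, -11.0])]
seat [([333, 223], 0.7, [533.0, -6.0]), ([342, 231], 0.2, [564.0, 3.0])]
mitt_trivet [([219, 234], 0.61, [420.0, -289.0])]
skewer_crock [([455, 253], 0.94, [755.0, 231.0])]
timer [([481, 182], 0.92, [612.0, 428.0])]
spatula [([204, 375], 0.71, [736.0, -444.0])]
pepper_mill [([331, 316], 0.7, [751.0, -130.
[... 1165 characters left out ...]
, -42.0])]
{'time': 1.7, 'joint_positions': array([-1.37802992e+00,  3.41993581e-01,  1.52413048e+00,  2.34079213e-05,
        1.27535967e+00, -1.45977007e-01]), 'dq': array([-0.00035763, -0.00094362, -0.00071567, -0.00051881,  0.0009227 ,
       -0.00256425]), 'tau': array([-2.35818537e-03, -4.31136596e+01, -2.44483209e+01,  7.14294473e-02,
        4.81882459e-02, -1.90401397e-05]), 'tool_pos': array([ 174.5013688 , -495.17024667,  226.73318416]), 'tcp_rot': array([ 3.14148164e+00, -6.31349479e-06,  3.38736596e-01]), 'contact_force': array([-0.19991356, -0.18723308,  0.34249897]), 'moment': array([-0.08494394,  0.0401637 , -0.03867735]), 'finger_force': 0.0, 'grip_width': 91.45051438613694}
```

View both.

View pics/scene0.png

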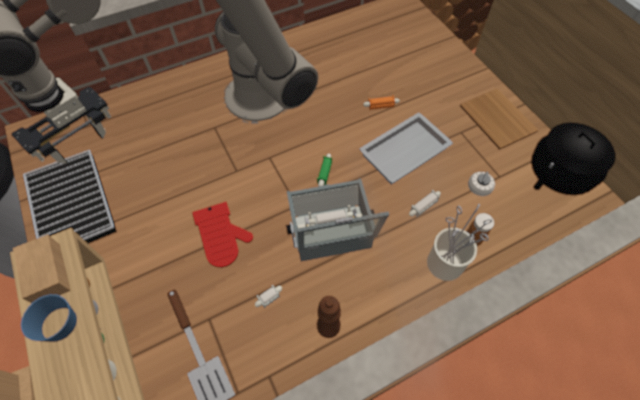

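View pics/top0.png

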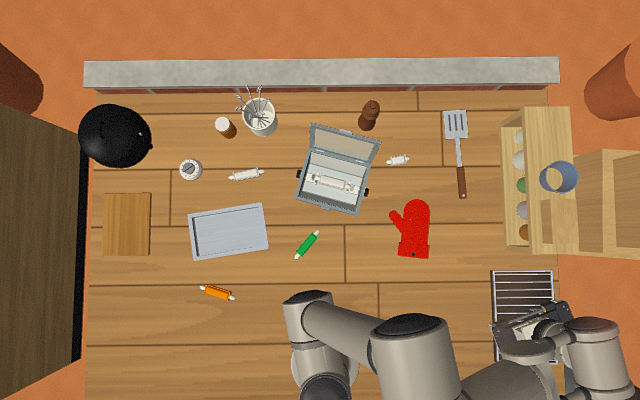

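```bash
python3 - <<'E'
import cv2,numpy as np
t=cv2.imread('pics/top0.png');s=cv2.imread('pics/scene0.png')
up=lambda a,k:cv2.resize(a,None,fx=k,fy=k,interpolation=cv2.INTER_CUBIC)
a=up(t[115:215,290:390],4);b=up(s[175:275,285:385],4)
c=up(t[150:200,225:275],4);d=up(s[175:225,400:450],4)
e=up(t[135:185,375:425],4);f=up(s[270:320,245:295],4)
cv2.imwrite('pics/c1.png',np.vstack([np.hstack([a,b]),np.hstack([c,d,e,f])]))
E
```

```text
(no output)
```

View pics/c1.png

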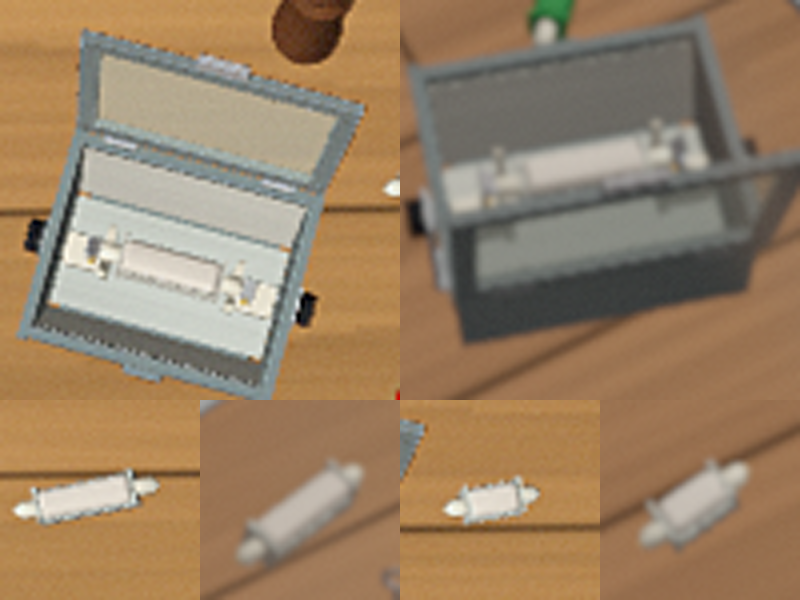

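```bash
python3 - <<'E'
from h import *
from scipy.optimize import least_squares
t=viewer.capture('top');s=viewer.capture('scene')
import pickle;pickle.dump((t,s),open('cal.pkl','wb'))
def W(q,L):
    L=np.array(L,float);c,si=np.cos(q[2]),np.sin(q[2])
    return np.c_[q[0]+c*L[:,0]-si*L[:,1],q[1]+si*L[:,0]+c*L[:,1],L[:,2]]
tr=np.array([[295,198.75],[357,213.75],[332.5,182]]);sr=np.array([[288,192.5],[361.25,180.5]])
tf=np.array([[311,123],[381,141]]);sf=np.array([[385,214.5],[296,229]])
def res(q):
    th=q[3];fx,fz=79.5-156*np.cos(th),134+156*np.sin(th)
    a=proj(t,W(q,[[-75,92,130],[-75,-92,130],[0,0,112]]))-tr
    b=proj(s,W(q,[[-75,-92,130],[-75,92,130]]))-sr
    c=proj(t,W(q,[[fx,94,fz],[fx,-94,fz]]))-tf
    d=proj(s,W(q,[[fx,94,fz],[fx,-94,fz]]))-sf
    return np.r_[a.ravel(),b.ravel(),c.ravel(),d.ravel()]
o=least_squares(res,[550,-10,-.2,1.75],loss='soft_l1');print('flood',o.x.round(3),res(o.x).round(1))
a,b=[ray(t,x,14) for x in((228.5,177.75),(264.5,171.5))]
c,d=[ray(s,x,14) for x in((410,213.25),(440.5,192.5))]
for p,q in((a,b),(d,c)): print('lamp',((p+q)/2).round(1),np.linalg.norm(p-q).round(1),np.arctan2(*(p-q)[[0,1]]*[-1,1]).round(3))
print('tray',[ray(t,x,30).round() for x in((188,213),(265,204),(270,250),(193,260))])
print([ (x['score'],ray(s,x['centre'],14).round()) for x in viewer.cut_out('drip_tray',s)[:2]], bot.get_obs()['time'])
print(proj(s,W(o.x,[[0,0,114]])),proj(t,W(o.x,[[0,0,114]])))
E
```

```text
flood [ 5.5551e+02 -2.9188e+01 -2.8900e-01  1.7730e+00] [ 0.4 -1.8 -0.8  0.5  0.1 -0.2 -0.3 -0.3 -1.5 -0.1 -0.3 -0.7  0.3  1.
  2.9 -0.9 -0.3  0.7]
lamp [593.9 245.2  14. ] 117.4 0.162
lamp [595.9 249.3  14. ] 113.3 0.141
tray [array([472., 426.,  30.]), array([497., 183.,  30.]), array([353., 167.,  30.]), array([325., 408.,  30.])]
[(0.68, array([414., 314.,  14.]))] 1.85
[[329.93912562 215.11871083]] [[332.59043448 181.67270737]]
```

```bash
cat >> h.py <<'E'
S=np.array([555.5,-29.2,100.]);YAW=-.289
def tool(yaw,phi=0,flip=1):
    """tool whose y lies along part x (yaw), leaning back towards part -x by phi"""
    xs=np.array([np.cos(yaw),np.sin(yaw),0]);z=np.array([0,0,1.])
    a=-np.sin(phi)*xs+np.cos(phi)*z; y=flip*(np.cos(phi)*xs+np.sin(phi)*z)
    return R.from_matrix(np.c_[np.cross(y,-a),y,-a])
def go(C,rot,d=6):
    """turn, then shift in the turned axes, that bring the lamp-centre point C between the fingers (TCP d past it)"""
    p,r=pose();P=np.array(C)+rot.apply([0,0,d])
    print('turn',np.round((r.inv()*rot).as_rotvec()/np.pi,4),'shift now',np.round(r.inv().apply(P-p)/100,3),'shift after',np.round(rot.inv().apply(P-p)/100,3),'target',P.round(1))
E
python3 - <<'E'
from h import *
for f in(1,-1): go(S+[0,0,140],tool(YAW,.27,f))
print('z-up in tool',tool(YAW,.27).inv().apply([0,0,1]).round(3))
E
```

```text
turn [-0.0794  0.0405 -0.2983] shift now [ 5.155 -3.119 -0.075] shift after [5.552 2.275 0.552] target [557.  -29.7 234.2]
turn [0.0481 0.0943 0.6948] shift now [ 5.155 -3.119 -0.075] shift after [-5.552 -2.275  0.552] target [557.  -29.7 234.2]
z-up in tool [-0.     0.267 -0.964]
```

```bash
python3 -m handwheel '0 0 -.8 -.0794 .0405 -.2983 .09; 0 0 -.8 -.0794 .0405 -.2983 .09; 0 0 -.8 -.0794 .0405 -.2983 .09; 0 0 -.8 -.0794 .0405 -.2983 .09; 0 0 -.8 -.0794 .0405 -.2983 .09; 0 0 -.8 -.0794 .0405 -.2983 .09; 0 0 -.8 -.0794 .0405 -.2983 .09; 0 0 -.8 -.0794 .0405 -.2983 .09'
for i in 1; do python3 -m handwheel '1 .45 .1 0 0 0 .09; 1 .45 .1 0 0 0 .09; 1 .45 .1 0 0 0 .09; 1 .45 .1 0 0 0 .09'; done
python3 - <<'E'
from h import *
go(S+[0,0,140],tool(YAW,.27))
print(bot.get_obs()['joint_positions'].round(2))
E
```

```text
time: 2.52
tool_pos: [174.4, -495.0, 307.0]
tcp_rot: [2.87, 0.002, 1.288]
contact_force: [-0.1, 1.0, -0.2]
grip_width: 50.7
finger_force: 0.0
time: 2.85
tool_pos: [249.4, -408.8, 309.7]
tcp_rot: [2.871, -0.001, 1.285]
contact_force: [0.7, 0.5, 0.0]
grip_width: 50.2
finger_force: 0.0
turn [ 0.0003 -0.0006  0.001 ] shift now [4.504 1.612 1.235] shift after [4.511 1.599 1.226] target [557.  -29.7 234.2]
[-1.34  0.09  1.65  0.25  1.27 -1.12]
```

```bash
python3 -m handwheel '1 .4 .1 0 0 0 .09; 1 .4 .1 0 0 0 .09; 1 .4 .1 0 0 0 .09; 1 .4 .1 0 0 0 .09'
python3 -m handwheel '1 .4 .1 0 0 0 .09; 1 .4 .1 0 0 0 .09; 1 .4 .1 0 0 0 .09; 1 .4 .1 0 0 0 .09' >/dev/null
python3 -m handwheel '1 .4 .1 0 0 0 .09; 1 .4 .1 0 0 0 .09; 1 .4 .1 0 0 0 .09; 1 .4 .1 0 0 0 .09' >/dev/null
python3 -m handwheel '1 .4 .1 0 0 0 .09; 1 .4 .1 0 0 0 .09; 1 .4 .1 0 0 0 .09; 1 .4 .1 0 0 0 .09; 1 .4 .1 0 0 0 .09'
python3 - <<'E'
from h import *
go(S+[0,0,80],tool(YAW,.27))
print(bot.get_obs()['joint_positions'].round(2))
E
```

```text
time: 3.18
tool_pos: [316.9, -325.3, 310.6]
tcp_rot: [2.871, -0.001, 1.286]
contact_force: [0.6, -1.2, -0.1]
grip_width: 50.2
finger_force: 0.0
time: 4.27
tool_pos: [519.4, -76.4, 312.7]
tcp_rot: [2.873, 0.001, 1.284]
contact_force: [-0.4, 0.1, 0.4]
grip_width: 50.0
finger_force: 0.0
turn [-0.0004  0.0001  0.0007] shift now [ 0.556 -0.148  1.395] shift after [ 0.555 -0.151  1.395] target [557.  -29.7 174.2]
[-0.29  0.13  1.59  0.    1.15 -0.01]
```

```bash
python3 -m handwheel '.555 .05 .6 0 0 0 .09; .555 .05 .6 0 0 0 .09; .555 .05 .6 0 0 0 .09; .555 .05 .6 0 0 0 .09' >/dev/null
python3 -m handwheel '0 -.2 .79 0 0 0 .09; 0 -.2 .79 0 0 0 .09; 0 -.2 .79 0 0 0 .09; 0 -.2 .79 0 0 0 .09'
python3 - <<'E'
from h import *
go(S,tool(YAW,.27))
up=lambda a,k:cv2.resize(a,None,fx=k,fy=k,interpolation=cv2.INTER_CUBIC)
t=snap('top')['frame'];s=snap('scene')['frame']
cv2.imwrite('pics/c2.png',np.hstack([up(t[115:215,285:385],4),up(s[145:245,285:385],4)])[:,:,::-1])
E
```

```text
time: 4.93
tool_pos: [555.8, -30.9, 175.4]
tcp_rot: [2.874, 0.001, 1.28]
contact_force: [0.1, 0.4, 0.6]
grip_width: 49.9
finger_force: 0.0
turn [-0.0008  0.0004 -0.0005] shift now [ 0.016 -0.207  0.785] shift after [ 0.015 -0.209  0.785] target [557.  -29.7  94.2]
```

View pics/c2.png

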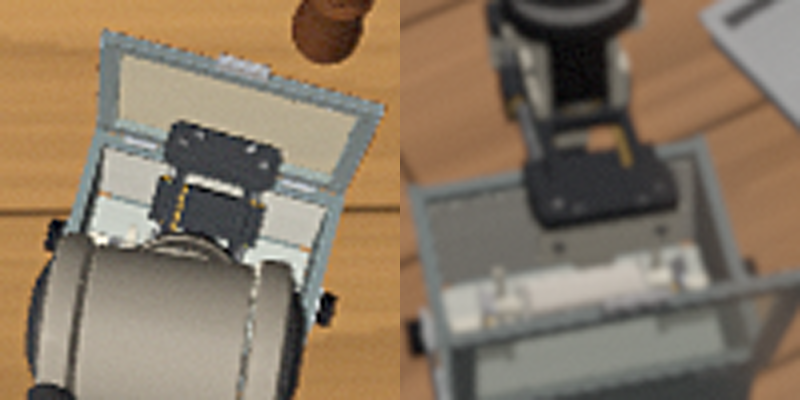

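```bash
python3 -m handwheel '.01 -.13 .5 0 0 0 .09; .01 -.13 .5 0 0 0 .09; .01 -.13 .5 0 0 0 .09; .01 -.13 .5 0 0 0 .09' | sed -n 2,4p
python3 -m handwheel '.005 -.04 .15 0 0 0 .09; .005 -.04 .15 0 0 0 .09; .005 -.08 .28 0 0 0 .09;.005 -.08 .28 0 0 0 .09'
```

```text
tool_pos: [559.1, -29.1, 126.0]
tcp_rot: [2.868, -0.0, 1.282]
contact_force: [-0.3, -0.6, 0.7]
time: 5.7
tool_pos: [557.7, -28.1, 95.0]
tcp_rot: [2.871, 0.0, 1.282]
contact_force: [-0.4, -0.1, 0.3]
grip_width: 50.2
finger_force: 0.0
```

Contact-free. Close and look at how it settles.

```bash
python3 -m handwheel '0 0 0 0 0 0 -1; 0 0 0 0 0 0 -1; 0 0 0 0 0 0 -1; 0 0 0 0 0 0 -1; 0 0 0 0 0 0 -1; 0 0 0 0 0 0 -1'; python3 -c "
from h import *
print(bot.get_obs()['moment'], tool(YAW,.27).inv().apply(bot.get_obs()['contact_force']))"
```

```text
time: 6.2
tool_pos: [558.5, -28.1, 95.7]
tcp_rot: [2.869, -0.0, 1.282]
contact_force: [-1.5, 0.8, 7.1]
grip_width: 34.3
finger_force: 27.6
[-0.043101    0.0177936   0.02693734] [ 0.33889577  0.28430718 -7.29967117]
```

```bash
python3 -m handwheel '0 .013 -.05 0 0 0 -1; 0 .027 -.1 0 0 0 -1; 0 .04 -.145 0 0 0 -1' ;python3 -m handwheel '0 .027 -.1 0 0 0 -1; 0 .053 -.2 0 0 0 -1; 0 .053 -.2 0 0 0 -1; 0 .053 -.2 0 0 0 -1'
```

```text
time: 6.45
tool_pos: [556.1, -27.7, 108.6]
tcp_rot: [2.876, 0.0, 1.282]
contact_force: [-1.0, 0.5, -7.1]
grip_width: 28.6
finger_force: 29.0
time: 6.78
tool_pos: [557.8, -28.0, 130.9]
tcp_rot: [2.87, -0.0, 1.282]
contact_force: [-0.4, -0.5, -1.8]
grip_width: 28.7
finger_force: 29.1
```

```bash
python3 -m handwheel '0 .19 -.67 0 0 0 -1; 0 .19 -.67 0 0 0 -1; 0 .19 -.67 0 0 0 -1' | sed -n 2,4p; python3 -m handwheel '-.8 -.7 0 0 0 0 -1; -.8 -.7 0 0 0 0 -1; -.8 -.7 0 0 0 0 -1; -.8 -.7 0 0 0 0 -1' 
python3 - <<'E'
from h import *
go([410,297,100],tool(.1))
for n in ('top',):
    p=snap(n,'hold1')
    for d in viewer.cut_out('drip_tray',p)[:1]:
        m=d['pixels'].astype(np.uint8);c=max(cv2.findContours(m,0,2)[0],key=cv2.contourArea)
        b=cv2.boxPoints(cv2.minAreaRect(c));print([ray(p,x,30)[:2].round() for x in b])
E
```

```text
tool_pos: [560.8, -28.5, 205.4]
tcp_rot: [2.862, -0.001, 1.282]
contact_force: [1.0, 0.2, -0.1]
time: 7.37
tool_pos: [465.6, -86.2, 178.7]
tcp_rot: [2.878, 0.0, 1.28]
contact_force: [0.0, -0.3, -0.9]
grip_width: 28.4
finger_force: 29.1
turn [ 0.0829  0.0166 -0.1237] shift now [ 3.512 -1.797  0.39 ] shift after [ 3.869 -0.171  0.847] target [410. 297.  94.]
[array([471., 433.]), array([506., 195.]), array([356., 171.]), array([322., 407.])]
```

View pics/hold1.png

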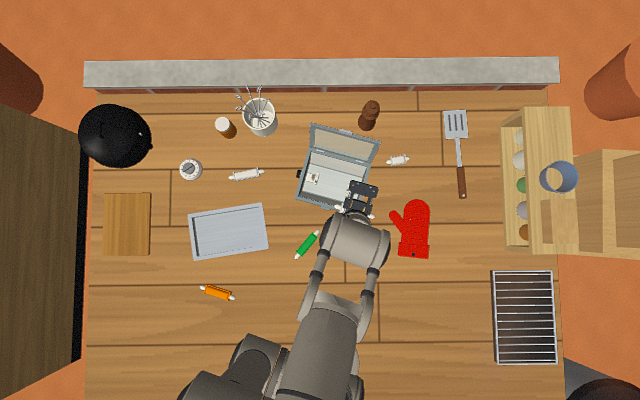

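```bash
python3 -m handwheel '1 -.3 -.1 .083 .017 -.133 -1; 1 -.3 -.1 .083 .017 -.133 -1; 1 -.3 -.1 .083 .017 -.133 -1; 1 -.3 -.1 .083 .017 -.133 -1; 1 -.3 -.1 .083 .017 -.133 -1; 1 -.3 -.1 .083 .017 -.133 -1' 
python3 - <<'E'
from h import *
go([412,299,100],tool(.13))
E
```

```text
time: 7.97
tool_pos: [469.6, 19.9, 182.1]
tcp_rot: [3.136, 0.005, 1.7]
contact_force: [0.1, -0.3, -1.2]
grip_width: 28.8
finger_force: 29.1
turn [ 0.0017  0.0015 -0.0002] shift now [ 2.846 -0.216  0.866] shift after [ 2.842 -0.21   0.881] target [412. 299.  94.]
```

```bash
python3 -m handwheel '.95 -.07 0 0 0 0 -1; .95 -.07 0 0 0 0 -1; .95 -.07 0 0 0 0 -1; .95 -.07 0 0 0 0 -1' >/dev/null
python3 -m handwheel '.95 -.07 0 0 0 0 -1; .95 -.07 0 0 0 0 -1; .95 -.07 0 0 0 0 -1; .95 -.07 0 0 0 0 -1' >/dev/null
python3 -m handwheel '.94 -.07 .8 0 0 0 -1; .94 -.07 .8 0 0 0 -1; .94 -.07 .8 0 0 0 -1; .94 -.07 .8 0 0 0 -1; .94 -.07 .8 0 0 0 -1'
python3 -m handwheel '0 0 .4 0 0 0 -1; 0 0 .6 0 0 0 -1; 0 0 .7 0 0 0 -1; 0 0 .75 0 0 0 -1; 0 0 .8 0 0 0 -1; 0 0 .8 0 0 0 -1'
```

```text
time: 9.05
tool_pos: [410.5, 296.9, 99.9]
tcp_rot: [3.14, 0.006, 1.702]
contact_force: [-0.1, -1.6, -0.3]
grip_width: 28.2
finger_force: 29.1
time: 9.55
tool_pos: [412.3, 297.2, 22.0]
tcp_rot: [3.136, 0.004, 1.701]
contact_force: [-0.0, 0.4, -1.3]
grip_width: 28.8
finger_force: 29.1
```

```bash
python3 -m handwheel '0 0 .03 0 0 0 -1; 0 0 .06 0 0 0 -1; 0 0 .06 0 0 0 -1'|sed -n '2p;4p'
python3 -m handwheel '0 0 .03 0 0 0 -1; 0 0 .03 0 0 0 -1'|sed -n '2p;4p'
```

```text
tool_pos: [411.0, 297.7, 16.8]
contact_force: [-2.7, -1.1, 6.6]
tool_pos: [410.5, 297.7, 14.8]
contact_force: [-9.1, -1.8, 20.2]
```

```bash
python3 -m handwheel '0 0 -.02 0 0 0 -1; 0 0 -.02 0 0 0 .09; 0 0 -.02 0 0 0 .09; 0 0 -.02 0 0 0 .09'|sed -n '2p;4,5p'
python3 -m handwheel '0 0 -.4 0 0 0 .09; 0 0 -.8 0 0 0 .09; 0 0 -1 0 0 0 .09; 0 0 -1 0 0 0 .09'|sed -n '2p;4p'
python3 - <<'E'
from h import *
go([595,247,80],tool(.152))
E
```

```text
tool_pos: [411.8, 297.7, 14.7]
contact_force: [0.9, -0.2, -0.1]
grip_width: 43.5
tool_pos: [413.6, 299.4, 119.0]
contact_force: [0.7, 1.2, -0.0]
turn [ 0.0041  0.0004 -0.0067] shift now [-0.756  1.724  0.473] shift after [-0.792  1.714  0.45 ] target [595. 247.  74.]
```

```bash
python3 -m handwheel '-.4 .86 0 .004 0 -.007 .3; -.4 .86 0 .004 0 -.007 .3; -.4 .86 0 .004 0 -.007 .3; -.4 .86 0 .004 0 -.007 .3' >/dev/null
python3 -m handwheel '-.39 .86 .2 0 0 0 .3; -.39 .86 .2 0 0 0 .3; -.39 .86 .2 0 0 0 .3; -.39 .86 .2 0 0 0 .3;-.39 .86 .2 0 0 0 .3'
python3 - <<'E'
from h import *
go([595,247,14],tool(.152))
p=snap('scene');t=snap('top')
for d in viewer.cut_out('long_lamp_mid',p):
    m=d['pixels'];c=np.argwhere(m).mean(0)[::-1];print('s',d['score'],ray(p,c,14).round(1))
for d in viewer.cut_out('old_lamp',t):
    print('t',d['score'],ray(t,d['centre'],17).round(1))
E
```

```text
time: 11.38
tool_pos: [590.8, 244.0, 92.9]
tcp_rot: [-3.13, 0.004, 1.723]
contact_force: [0.2, 0.4, -0.1]
grip_width: 59.6
finger_force: 0.0
turn [-0.0038  0.0014  0.0001] shift now [0.027 0.056 0.848] shift after [0.024 0.046 0.849] target [595. 247.   8.]
s 0.77 [222.7 335.2  14. ]
s 0.71 [597.3 240.4  14. ]
s 0.51 [368.5  53.3  14. ]
s 0.45 [523.   -3.9  14. ]
t 0.18 [ 419.4 -284.9   17. ]
```

```bash
python3 -m handwheel '.024 .046 .4 -.004 .001 0 .3; .024 .046 .7 -.004 .001 0 .3; .024 .046 .83 -.004 .001 0 .3; .024 .046 .83 -.004 .001 0 .3' |sed -n '2,4p'
python3 -m handwheel '0 0 0 0 0 0 -1; 0 0 0 0 0 0 -1; 0 0 0 0 0 0 -1; 0 0 0 0 0 0 -1; 0 0 0 0 0 0 -1;0 0 0 0 0 0 -1'
python3 -m handwheel '0 0 -.4 0 0 0 -1; 0 0 -.8 0 0 0 -1; 0 0 -1 0 0 0 -1; 0 0 -1 0 0 0 -1'
python3 -m handwheel '0 0 -.4 0 0 0 -1; 0 0 -.8 0 0 0 -1; 0 0 -1 0 0 0 -1; 0 0 -1 0 0 0 -1'
python3 - <<'E'
from h import *
go(S+[0,0,110],tool(YAW,.27),5)
p=snap('scene');t=snap('top')
up=lambda a,k:cv2.resize(a,None,fx=k,fy=k,interpolation=cv2.INTER_CUBIC)
u,v=proj(p,pose()[0])[0].astype(int)
cv2.imwrite('pics/c3.png',np.hstack([up(p['frame'][v-50:v+50,u-50:u+50],4),up(t['frame'][150:250,180:280],4)])[:,:,::-1]);print(u,v)
E
```

```text
tool_pos: [592.8, 246.4, 8.4]
tcp_rot: [-3.139, 0.002, 1.725]
contact_force: [-0.5, -0.5, 0.0]
time: 12.42
tool_pos: [596.2, 246.7, 12.5]
tcp_rot: [3.136, 0.001, 1.724]
contact_force: [-0.8, -0.0, 4.8]
grip_width: 27.8
finger_force: 29.8
time: 12.75
tool_pos: [598.4, 247.5, 117.7]
tcp_rot: [3.127, -0.0, 1.724]
contact_force: [-0.1, -0.0, -0.4]
grip_width: 27.7
finger_force: 29.8
time: 13.08
tool_pos: [597.0, 247.3, 216.9]
tcp_rot: [3.128, -0.0, 1.724]
contact_force: [0.2, 0.1, -1.1]
grip_width: 27.6
finger_force: 29.8
turn [-0.0803 -0.02    0.1397] shift now [-2.675 -0.821  0.105] shift after [-2.769  0.358  0.22 ] target [556.8 -29.6 205.2]
440 161
```

View pics/c3.png

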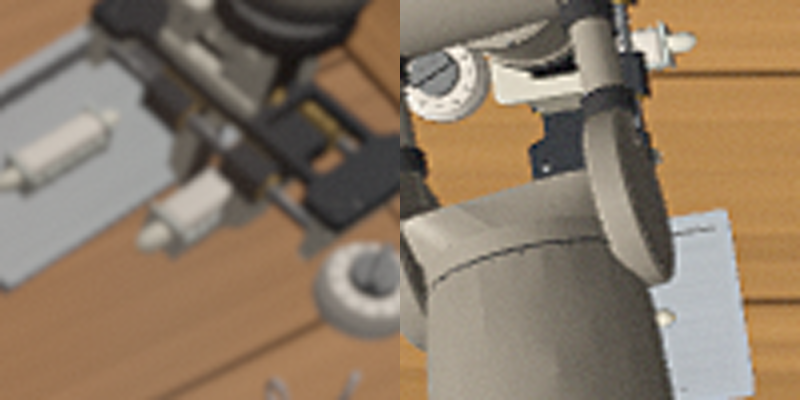

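```bash
python3 - <<'E'
from h import *
import pickle
t,s=pickle.load(open('cal.pkl','rb'))
P,r=pose();x=r.as_matrix()
print(P, 'tool x',x[:,0].round(3))
for z in(218,221):
  for p,uv in((t,(253,160.5)),(s,(425,170.8))):
    d=ray(p,uv,z)-P; print(z,'tip rel tool',r.inv().apply(d).round(1))
E
```

```text
[594.77588798 246.61761056 211.19410168] tool x [-0.152  0.988 -0.001]
218 tip rel tool [-58.1  -0.3  -6.7]
218 tip rel tool [-53.8   0.9  -6.7]
221 tip rel tool [-58.5  -0.9  -9.7]
221 tip rel tool [-55.7   2.1  -9.7]
```

```bash
python3 -m handwheel '-.6 -.2 0 -.08 -.02 .14 -1; -.8 -.2 0 -.08 -.02 .14 -1; -.8 -.2 0 -.08 -.02 .14 -1; -.8 -.2 0 -.08 -.02 .14 -1; -.8 -.2 0 -.08 -.02 .14 -1; -.8 -.2 0 -.08 -.02 .14 -1' 
python3 - <<'E'
from h import *
go(S+[0,0,90],tool(YAW,.27),4)
E
```

```text
time: 13.68
tool_pos: [585.8, 164.8, 209.4]
tcp_rot: [2.885, 0.008, 1.285]
contact_force: [0.7, -0.3, -1.4]
grip_width: 27.6
finger_force: 29.8
turn [-0.0043  0.0021  0.0015] shift now [-1.945  0.196  0.308] shift after [-1.946  0.201  0.297] target [556.5 -29.5 186.1]
```

```bash
python3 -m handwheel '-.98 .1 .1 -.004 .002 .001 -1; -.98 .1 .1 -.004 .002 .001 -1; -.98 .1 .1 -.004 .002 .001 -1; -.98 .1 .1 -.004 .002 .001 -1' >/dev/null
python3 -m handwheel '-.98 .1 .2 0 0 0 -1; -.98 .1 .2 0 0 0 -1; -.98 .1 .2 0 0 0 -1; -.98 .1 .2 0 0 0 -1; -.98 .1 .2 0 0 0 -1; -.98 .1 .2 0 0 0 -1' >/dev/null
python3 - <<'E'
from h import *
p=snap('scene');t=snap('top')
go(S+[0,0,50],tool(YAW,.27),4)
up=lambda a,k:cv2.resize(a,None,fx=k,fy=k,interpolation=cv2.INTER_CUBIC)
cv2.imwrite('pics/c4.png',np.hstack([up(p['frame'][160:235,283:358],5.33),up(t['frame'][130:205,295:370],5.33)])[:,:,::-1])
E
```

```text
turn [ 0.0011 -0.0006 -0.0001] shift now [-0.004 -0.125  0.401] shift after [-0.003 -0.124  0.402] target [556.5 -29.5 146.1]
```

View pics/c4.png

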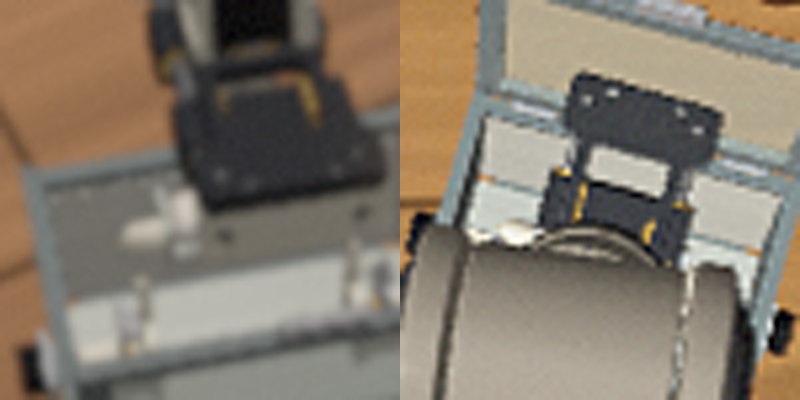

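```bash
python3 - <<'E'
from h import *
import pickle
t,s=pickle.load(open('cal.pkl','rb'))
P,r=pose();rot=tool(YAW,.27);ys=np.array([-np.sin(YAW),np.cos(YAW),0]);xs=np.array([np.cos(YAW),np.sin(YAW),0])
C=P-rot.apply([0,0,4]);print(P.round(1),C.round(1),'local offs',[(C-S)@xs,(C-S)@ys])
print('-y tip pred scene',proj(s,[C-59*ys]),'+y tip pred top',proj(t,[C+59*ys]))
for p,uv in((s,(305.9,204.5)),(t,(313.8,173.5))):
    d=ray(p,uv,C[2])-S;print(d@xs,d@ys)
# original lamp tips / right holder predicted in cal images
print(proj(s,[S-49.5*ys+[0,0,13],S+49.5*ys+[0,0,13]]),proj(t,[S-49.5*ys+[0,0,13],S+49.5*ys+[0,0,13]]))
E
```

```text
[557.8 -29.6 188.2] [556.8 -29.3 192. ] local offs [np.float64(1.2381324263957894), np.float64(0.28030469908043465)]
-y tip pred scene [[305.35318944 203.5711478 ]] +y tip pred top [[312.85447735 172.01321106]]
3.891965382332455 -57.915886274736934
-2.0492754053263917 55.60433118672997
[[310.07196893 218.73201369]
 [349.59962943 211.92459098]] [[348.64168221 186.25229138]
 [316.5621253  177.19108349]]
```

```bash
python3 -m handwheel '0 -.12 .4 .001 -.001 0 -1; 0 -.12 .4 .001 -.001 0 -1; 0 -.12 .4 .001 -.001 0 -1; 0 -.12 .4 .001 -.001 0 -1' >/dev/null
python3 -m handwheel '0 -.045 .16 0 0 0 -1; 0 -.08 .29 0 0 0 -1; 0 -.08 .29 0 0 0 -1; 0 -.08 .29 0 0 0 -1; 0 -.08 .29 0 0 0 -1; 0 -.08 .29 0 0 0 -1'
python3 - <<'E'
from h import *
go(S,tool(YAW,.27),4);print(bot.get_obs()['contact_force'],bot.get_obs()['moment'])
E
```

```text
time: 15.45
tool_pos: [557.6, -30.9, 117.9]
tcp_rot: [2.868, 0.001, 1.279]
contact_force: [0.3, -0.1, -1.0]
grip_width: 27.5
finger_force: 29.8
turn [ 0.001   0.0006 -0.0009] shift now [ 0.011 -0.072  0.206] shift after [ 0.01  -0.072  0.206] target [556.5 -29.5  96.1]
[ 0.28360024 -0.12721566 -1.04026466] [0.03734658 0.10775894 0.0307568 ]
```

Now 5 mm, then press through in small steps.

```bash
python3 -m handwheel '.01 -.03 .06 0 0 -.001 -1; .01 -.03 .06 0 0 -.001 -1;.01 -.03 .06 0 0 -.001 -1'|sed -n '2p;4p'
python3 -m handwheel '0 -.012 .05 0 0 0 -1; 0 -.012 .05 0 0 0 -1'|sed -n '2p;4p'
python3 -m handwheel '0 -.012 .05 0 0 0 -1; 0 -.012 .05 0 0 0 -1'|sed -n '2p;4p'
```

```text
tool_pos: [556.1, -29.3, 110.2]
contact_force: [1.5, 1.5, 2.1]
tool_pos: [555.8, -29.2, 104.4]
contact_force: [-0.7, 4.9, -0.4]
tool_pos: [555.5, -29.5, 98.5]
contact_force: [1.4, 1.5, -1.9]
```

```bash
python3 -m handwheel '0 -.005 .02 0 0 0 -1; 0 -.005 .02 0 0 0 -1'|sed -n '2p;4p'
python3 -m handwheel '0 -.005 .02 0 0 0 -1; 0 -.005 .02 0 0 0 -1'|sed -n '2p;4p'
python3 -m handwheel '0 -.005 .02 0 0 0 -1; 0 -.005 .02 0 0 0 -1'|sed -n '2p;4p'
python3 -c "
from h import *
o=bot.get_obs();print(o['tool_pos'],o['contact_force'],o['moment'])"
```

```text
tool_pos: [556.6, -29.7, 98.2]
contact_force: [-0.6, 0.9, 6.8]
tool_pos: [557.4, -29.9, 97.9]
contact_force: [-5.7, 2.5, 18.8]
tool_pos: [557.6, -30.0, 97.1]
contact_force: [-11.7, 3.2, 30.2]
[557.64490007 -29.98130847  97.09883341] [-11.71110628   3.22290703  30.16268236] [0.11890369 0.73325027 0.14015635]
```

```bash
python3 -m handwheel '0 .01 -.04 0 0 0 -1; 0 .01 -.04 0 0 0 -1; 0 .01 -.04 0 0 0 .09; 0 .01 -.04 0 0 0 .09; 0 .01 -.04 0 0 0 .09; 0 .01 -.04 0 0 0 .09'|sed -n '2p;4,5p'
python3 -m handwheel '0 .1 -.4 0 0 0 .09; 0 .2 -.7 0 0 0 .09; 0 .2 -.7 0 0 0 .09'|sed -n '2p;4,5p'
python3 -m handwheel '0 .1 -.4 0 0 0 .09; 0 .2 -.8 0 0 0 -1; 0 .2 -.8 0 0 0 -1;0 .2 -.8 0 0 0 -1'|sed -n '2p;4,5p'
python3 -m handwheel '0 -.9 0 0 0 0 -1; 0 -.9 0 0 0 0 -1; 0 -.9 0 0 0 0 -1;0 -.9 0 0 0 0 -1'|sed -n '2p;4,5p'
python3 - <<'E'
from h import *
p=snap('scene');t=snap('top')
up=lambda a,k:cv2.resize(a,None,fx=k,fy=k,interpolation=cv2.INTER_CUBIC)
cv2.imwrite('pics/c5.png',np.hstack([up(p['frame'][175:275,285:385],4),up(t['frame'][115:215,290:390],4)])[:,:,::-1])
E
```

```text
tool_pos: [555.9, -29.8, 96.9]
contact_force: [0.6, -0.3, 0.3]
grip_width: 48.3
tool_pos: [560.4, -30.3, 176.4]
contact_force: [1.1, -0.6, 1.8]
grip_width: 49.9
tool_pos: [555.9, -29.1, 254.9]
contact_force: [0.5, 0.2, -1.4]
grip_width: 34.7
tool_pos: [467.9, -3.3, 225.8]
contact_force: [0.5, 0.4, 0.3]
grip_width: 8.1
```

View pics/c5.png

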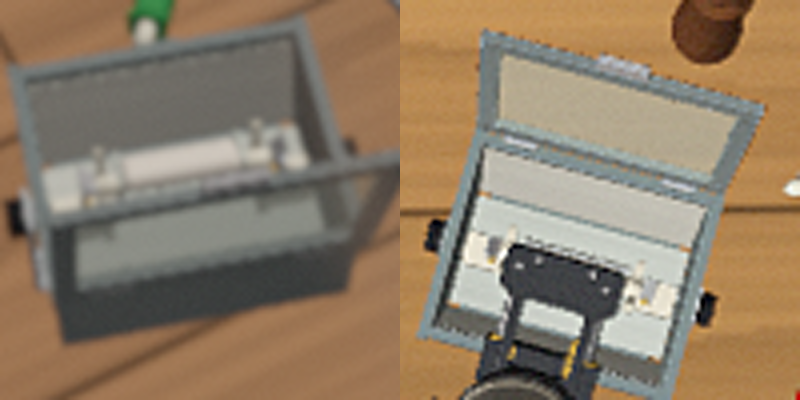

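```bash
python3 - <<'E'
from h import *
go(S+145*np.array([np.cos(YAW),np.sin(YAW),0])+[0,0,240],tool(YAW,0),0)
E
python3 -m handwheel '0 0 -.9 .086 0 0 -1; 0 0 -.9 .086 0 0 -1; 0 0 -.9 .086 0 0 -1; 0 0 -.9 .086 0 0 -1; 0 0 -.9 .086 0 0 -1'|sed -n '2,4p'
python3 - <<'E'
from h import *
go(S+145*np.array([np.cos(YAW),np.sin(YAW),0])+[0,0,240],tool(YAW,0),0)
E
```

```text
turn [0.0862 0.0007 0.0001] shift now [-0.003  2.535 -0.456] shift after [-1.000e-03  2.321e+00 -1.117e+00] target [694.5 -70.5 340. ]
tool_pos: [451.3, 2.0, 316.3]
tcp_rot: [3.137, 0.002, 1.281]
contact_force: [0.0, -0.1, -0.8]
turn [ 0.0015  0.0006 -0.0003] shift now [ 0.     2.539 -0.225] shift after [-2.000e-03  2.538e+00 -2.370e-01] target [694.5 -70.5 340. ]
```

```bash
python3 -m handwheel '0 .8 -.3 0 0 0 -1; 0 .8 -.3 0 0 0 -1; 0 .8 -.3 0 0 0 -1; 0 .8 -.3 0 0 0 -1' >/dev/null
python3 -m handwheel '0 .85 0 0 0 0 -1; 0 .85 0 0 0 0 -1; 0 .85 0 0 0 0 -1; 0 .85 0 0 0 0 -1' |sed -n '2,4p'
python3 -m handwheel '0 .9 0 0 0 0 -1; 0 .9 0 0 0 0 -1; 0 .9 0 0 0 0 -1; 0 .9 0 0 0 0 -1; 0 .9 0 0 0 0 -1' |sed -n '2,4p'
python3 - <<'E'
from h import *
go(S+145*np.array([np.cos(YAW),np.sin(YAW),0])+[0,0,166],tool(YAW,0),0)
print(bot.get_obs()['joint_positions'].round(2))
E
```

```text
tool_pos: [607.3, -44.6, 341.4]
tcp_rot: [-3.137, 0.003, 1.281]
contact_force: [0.8, -0.9, 0.9]
tool_pos: [692.0, -69.3, 345.1]
tcp_rot: [-3.141, 0.002, 1.282]
contact_force: [-0.6, -0.1, 0.0]
turn [-0.0003  0.0007  0.    ] shift now [-0.003  0.028  0.791] shift after [-0.005  0.027  0.791] target [694.5 -70.5 266. ]
[-0.21  0.66  0.68 -0.    1.8   0.08]
```

```bash
python3 -m handwheel '0 .03 .4 0 0 0 -1; 0 .03 .79 0 0 0 -1; 0 .03 .79 0 0 0 -1; 0 .03 .79 0 0 0 -1; 0 .03 .79 0 0 0 -1' |sed -n '2,4p'
python3 -m handwheel '0 -.14 -.03 0 0 0 -1; 0 -.28 -.06 0 0 0 -1; 0 -.41 -.08 0 0 0 -1; 0 -.55 -.07 0 0 0 -1; 0 -.69 -.05 0 0 0 -1; 0 -.82 -.035 0 0 0 -1' |sed -n '2,4p'
python3 - <<'E'
from h import *
xs=np.array([np.cos(YAW),np.sin(YAW),0])
go(S+24.6*xs+[0,0,152.8],tool(YAW,0),0)
E
```

```text
tool_pos: [696.2, -70.5, 271.1]
tcp_rot: [3.135, 0.002, 1.282]
contact_force: [-0.2, 0.7, 1.2]
tool_pos: [618.7, -47.7, 275.5]
tcp_rot: [3.13, 0.002, 1.282]
contact_force: [1.7, -0.5, 0.7]
turn [ 0.0036  0.0005 -0.0001] shift now [-0.002 -0.415  0.222] shift after [-0.002 -0.413  0.227] target [579.1 -36.2 252.8]
```

```bash
python3 -m handwheel '0 -.14 .06 0 0 0 -1; 0 -.28 .13 0 0 0 -1; 0 -.41 .22 0 0 0 -1; 0 -.52 .3 0 0 0 -1; 0 -.63 .39 0 0 0 -1; 0 -.73 .49 0 0 0 -1; 0 -.73 .49 0 0 0 -1' |sed -n '2,4p'
python3 - <<'E'
from h import *
xs=np.array([np.cos(YAW),np.sin(YAW),0])
for x,z in((-29.7,190),(-38.3,163.8),(-41.5,138)): go(S+x*xs+[0,0,z-100],tool(YAW,0),0)
p=snap('scene')
up=lambda a,k:cv2.resize(a,None,fx=k,fy=k,interpolation=cv2.INTER_CUBIC)
cv2.imwrite('pics/c6.png',up(p['frame'][135:275,255:395],4)[:,:,::-1])
E
```

```text
tool_pos: [547.2, -26.3, 223.7]
tcp_rot: [3.137, 0.002, 1.282]
contact_force: [0.4, 0.6, 0.4]
turn [0.0015 0.0005 0.0001] shift now [-0.003 -0.211  0.336] shift after [-0.004 -0.209  0.337] target [527.  -20.7 190. ]
turn [0.0015 0.0005 0.0001] shift now [-0.003 -0.298  0.598] shift after [-0.004 -0.295  0.599] target [518.8 -18.3 163.8]
turn [0.0015 0.0005 0.0001] shift now [-0.002 -0.331  0.855] shift after [-0.004 -0.327  0.857] target [515.7 -17.4 138. ]
```

View pics/c6.png

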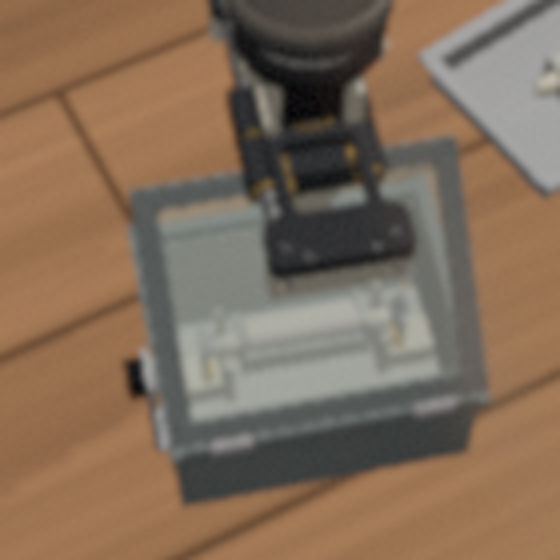

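```bash
python3 -m handwheel '0 -.15 .16 0 0 0 -1; 0 -.26 .33 0 0 0 -1; 0 -.34 .46 0 0 0 -1; 0 -.39 .58 0 0 0 -1; 0 -.42 .7 0 0 0 -1; 0 -.44 .78 0 0 0 -1; 0 -.45 .83 0 0 0 -1; 0 -.45 .83 0 0 0 -1' |sed -n '2,4p'
python3 -m handwheel '0 0 .02 0 0 0 -1; 0 0 .02 0 0 0 -1;0 0 .02 0 0 0 -1' |sed -n '2,4p'
```

```text
tool_pos: [504.8, -14.2, 138.2]
tcp_rot: [3.14, 0.002, 1.282]
contact_force: [-0.6, -0.7, -0.7]
tool_pos: [504.7, -14.2, 136.4]
tcp_rot: [3.14, 0.002, 1.282]
contact_force: [0.3, -0.0, 0.4]
```

```bash
for i in 1; do python3 -m handwheel '0 0 .02 0 0 0 -1; 0 0 .02 0 0 0 -1;0 0 .02 0 0 0 -1' |sed -n '2p;4p'; python3 -m handwheel '0 -.03 .01 0 0 0 -1; 0 -.03 .01 0 0 0 -1;0 -.03 .01 0 0 0 -1' |sed -n '2p;4p'; done
python3 - <<'E'
from h import *
p=snap('scene');t=snap('top')
up=lambda a,k:cv2.resize(a,None,fx=k,fy=k,interpolation=cv2.INTER_CUBIC)
cv2.imwrite('pics/c7.png',np.hstack([up(p['frame'][165:275,275:385],3.6),up(t['frame'][130:240,280:390],3.6)])[:,:,::-1])
E
```

```text
tool_pos: [504.8, -14.2, 136.1]
contact_force: [-4.4, 1.0, 16.8]
tool_pos: [504.7, -14.2, 136.1]
contact_force: [2.5, -2.3, 14.6]
```

View pics/c7.png

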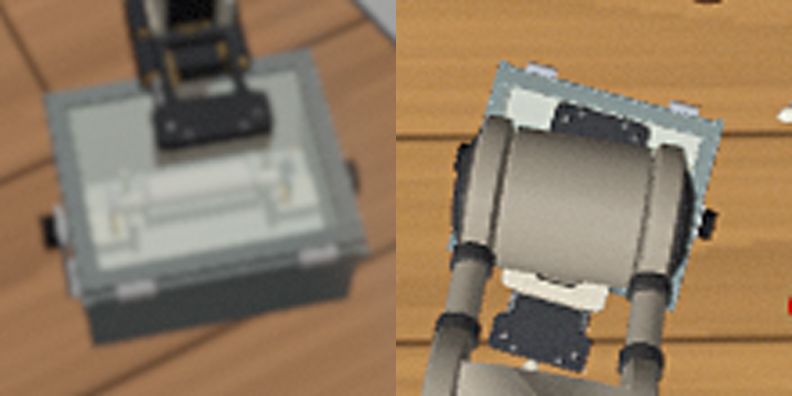

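```bash
python3 -m handwheel '0 0 -.1 0 0 0 -1; 0 0 -.5 0 0 0 -1; 0 0 -1 0 0 0 -1; 0 0 -1 0 0 0 -1; 0 0 -1 0 0 0 -1' |sed -n '1,4p'
python3 -m handwheel '-1 -.8 -.1 0 0 0 -1; -1 -.8 -.1 0 0 0 -1; -1 -.8 -.1 0 0 0 -1; -1 -.8 -.1 0 0 0 -1; -1 -.8 -.1 0 0 0 -1' |sed -n '1,4p'
python3 - <<'E'
from h import *
p=snap('scene','fin_s');t=snap('top','fin_t')
up=lambda a,k:cv2.resize(a,None,fx=k,fy=k,interpolation=cv2.INTER_CUBIC)
cv2.imwrite('pics/c8.png',np.vstack([np.hstack([up(p['frame'][165:265,275:375],4),up(t['frame'][130:230,290:390],4)]),cv2.resize(p['frame'][80:240,200:520],(800,400))])[:600,:,::-1])
E
```

```text
time: 23.03
tool_pos: [503.1, -13.3, 236.4]
tcp_rot: [3.133, 0.001, 1.282]
contact_force: [0.1, -0.3, -0.4]
time: 23.45
tool_pos: [394.3, -86.7, 242.2]
tcp_rot: [-3.141, 0.002, 1.278]
contact_force: [0.4, -0.6, 0.7]
```

View pics/c8.png

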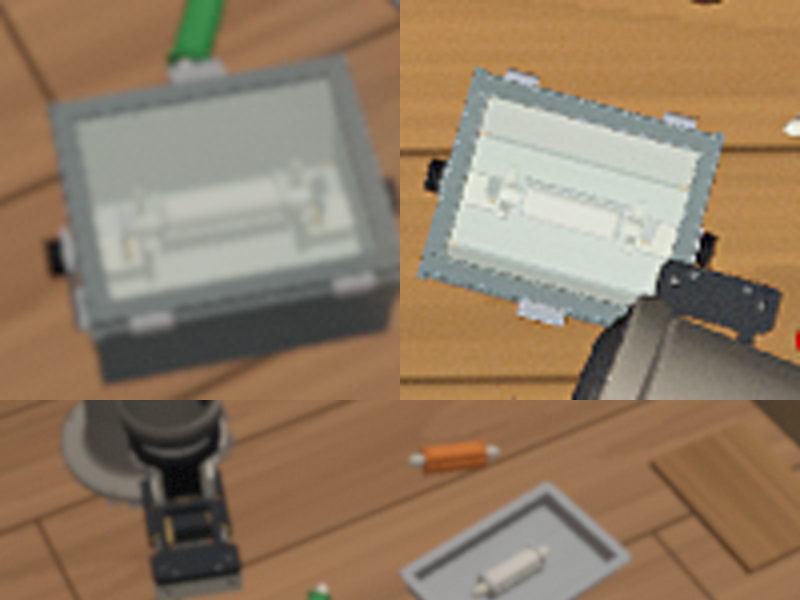

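The crops show the frame shut flat (lug at 200,70 left and 540,312 right), the long lamp straight between its holders, and the old lamp in the tray (515,570). The robot touches nothing, so I'm handing the job in.

```bash
python3 -c "
from plant import bot
print(bot.close_job())"
```

```text
the job is handed in; nothing more can be done
None
```

The failed lamp is in the drip tray, the long spare is pressed home between the spring contacts (turned about 0.27 rad on its own axis from the tilted grip), the glass frame is shut flat, and the job is handed in after about 24 s on the robot's clock; the verdict was not shown.

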